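# Turn over one panel of the earring book

### The arm

A 6-joint arm with a two-finger parallel gripper is mounted at the origin on the work surface. World frame = base frame: x ahead of the robot, y to its left, z up, the work surface at z = 0. Lengths are in m, angles in rad, forces in N, time in s.
With the tool pointing down it reaches from about 0.35 to 1 m from the base axis. Payload 7.1 kg.
Tool frame: the origin (TCP) lies between the finger pads; the fingertips stand 22 mm ahead of it and the grasp point (between the pads) lies 3 mm ahead of it; z points along the fingers, y is the line along which they close (so a half turn about z gives the same grasp; the last joint's range is limited). The gripper opens to 85 mm and grips with 20 to 120 N. Pads are 22 mm wide; open, the fingers measure 114 mm over their backs; the gripper's body (76 mm by 85 mm) begins 54 mm behind the grasp point. The pads swing forward as they close: fully open they stand 13 mm farther back than shut.
Start: joints at [-1.247, 0.423, 1.63, -0, 1.089, -0.019], TCP at [0.21, -0.589, 0.253] pointing down, gripper open.
Joint ranges: [-3, 3], [-0.9, 2.11], [0.09, 2.58], [-1.31, 4.45], [0.11, 2.69], [-2.54, 2.54]. Speed limits (rad/s): [2.39, 2.39, 3.01, 3.14, 3.14, 3.14].

### API

Orientations are given as a rotation vector (axis times angle).
In Python, from rig import manip gives the robot as it stands. The module is installed in compiled form; this text tells all that it offers. Calls block until the motion is done:
- manip.move_to(position, orientation): joint-space move of the TCP to a pose.
- manip.servo_line(position, orientation=None, rate=0.15): straight line of the TCP; orientation=None keeps the orientation; rate is the mean speed in m/s.
- manip.set_joints(angles): joint-space move.
- manip.command_gripper(opening, f_grip=None): finger opening in m; f_grip is the grip in N (None keeps the last); returns when the fingers have stopped.
- manip.hold(seconds).
- manip.solve_ik(position, orientation): joint angles nearest the present ones, or None.
- manip.camera(name): name is "scene" or "top"; returns a dict with "image" (400x640x3 uint8, red, green, blue), "fx", "fy", "cx", "cy" (pixels), "k1" (the pictures are not rectified: a ray, as slopes to the right and down, at radius r is drawn at 1 + k1 r^2 times it, then the intrinsics apply), "cam_to_world" (4x4, takes a point from camera to world coordinates). Camera axes: x right, y down, z forward; pixel columns grow to the right and rows downward; lengths in m; the calibration is good to about 2 mm. A picture is of the moment at which its call begins. There is no depth.
A pose or a line that the arm cannot do raises manip.IKError and nothing moves.
- manip.sign_off(): hands the job in; it is judged then, once.
Readings, each from a call of its own:
- manip.get_time(): time.
- manip.get_joint_positions(): joint angles.
- manip.get_joint_vel(): joint speeds.
- manip.get_tau(): joint torques, N m.
- manip.get_position(): TCP position.
- manip.get_ee_rot(): TCP orientation.
- manip.get_contact_force(): force on the tool from outside, world axes, zero at the start.
- manip.get_torque(): the same for the moment, N m.
- manip.get_width(): finger opening in m.
- manip.get_grip_force(): force on a finger pad.
Only numpy, scipy, OpenCV 4.12 (cv2) and the standard library are available. Lean on these libraries where they do the work, as an engineer would, in place of code of your own. Each camera call takes 0.05 s, during which the arm holds its last target. There are 200 camera calls.

### The job

The jewellery case on the closet counter lies open with its hinged earring panels stacked like the pages of a book. With the fingertips only, turn the top panel of the right-hand pile (right as seen from the robot) over the spine and press it down until it lies fully flat on the left-hand pile, turning that one panel and no other. Push and press gently, never gripping the panel or its tab and never flinging it over, and leave the other panels and everything else on the counter as they are.

Things in the scene. Friction and masses are not known exactly. Their poses are not given: they have to be found in the camera images.
- case: Dark wooden jewellery case lying open like a book; it does not shift. 318 mm across (its y), 210 mm along the spine (its x, pointing away from the robot); y points to its left-hand side. Origin at the centre of its underside, on the counter. Its two trays have rims 42 mm high; their outer walls are 159 mm from the spine's middle, and only the panels' tabs stand out past them.
- spine (a point): The middle of the top panel's hinge axis, 54.5 mm above the counter over the case's origin. Its axes are those of the case: the hinge runs along its x. Brass brackets at the spine's ends (x = -104 and 104 mm) rise to 60 mm.
- top_panel (a joint): Turn of the top panel: 0 = flat on the right-hand (-y) pile, pi/2 = upright, pi = flat on the left-hand (+y) pile, against a stop. Starts at 0 to 0.2. The hinge is stiff, the panel stays at any angle; raising it takes about 3 N at the tab.
- top_panel_face (a point): The middle of the top panel, 83 mm from the hinge axis, in its middle plane, which holds the axis; turns with it. Rigid wooden frame 190 mm along the spine, from 14 to 152 mm from the axis, 8 mm thick, 0.24 kg; grey inset with small earrings, below the frame's face on both sides. At joint 0 its axes are the case's.
- top_panel_tab (a point): The middle of the top panel's flat brass tab, 170 mm from the hinge axis, at x = -60 mm of the case (nearest the robot of the three tabs); turns with the panel. The tab is 42 mm wide along the spine, 5 mm thick, in the panel's middle plane, 150 to 186 mm from the axis: 27 mm out past the tray's wall, with nothing under it down to the counter (52 mm at joint 0). At joint 0 its axes are the case's.
- under_panel (a joint): Turn of the like panel that lies flat under the top one on the right-hand pile, 42 to 50 mm above the counter, its tab at x = 0 of the case: 0 = flat. It is to stay there; its hinge is as stiff.
- turned_panel (a joint): Turn of the like panel that already lies flat on the left-hand tray, 42 to 50 mm above the counter, its tab at x = 60 mm of the case: 0 = flat there, growing as it is raised back. It is to stay there.
- perfume: Square amber glass perfume bottle with a black round cap, 32 x 58 x 108 mm tall; origin at the centre of its underside. A bystander: leave it alone.
- ring_cone: White ceramic ring cone on a round foot, 60 mm across and 68 mm tall; origin at the centre of its underside. A bystander: leave it alone.
- cream_jar: Small round white jar with a metal lid, 48 mm across and 32 mm tall, on the counter beside the case's right-hand side; origin at the centre of its underside. A bystander: leave it alone.
- ring_box: Small closed ring box, 51 x 51 x 44 mm tall, on the counter left of the case; origin at the centre of its underside. A bystander: leave it alone.
- watch: Steel wristwatch closed round a small cushion on a foot plate, 60 x 76 x 64 mm tall, on the counter left of the case; origin at the centre of its underside. A bystander: leave it alone.
- clothes_brush: Clothes brush lying bristles down, 150 x 44 x 36 mm tall, on the counter right of the case; origin at the centre of its underside. A bystander: leave it alone.
- polish_tin: Flat round shoe polish tin, 70 mm across and 22 mm tall, on the counter beyond the case; origin at the centre of its underside. A bystander: leave it alone.

How it is judged:
By the outcome, as a careful person would: the job done as asked, in the order asked, and still so for the second after the job is handed in, with the robot touching nothing.
It also fails if it takes over 48 s, if anything falls off the work surface, if the arm or the gripper's body presses on something with over 40 N, if the wrist force passes 120 N, or if a joint passes its speed limit or range.

## Working session

There is one attempt and no reset: what is moved stays moved. The work goes in short steps, each a Python script; the robot and the scene stay as the last script left them, time stands still between calls to the robot, and variables do not carry over. Pictures are saved under pics/ and viewed, at most 10 in all, crops included, and the job is handed in when it is done.

```bash
mkdir -p pics
python3 - <<'E'
from rig import manip
import cv2, numpy as np
for n in("scene","top"):
    c=manip.camera(n); cv2.imwrite(f"pics/{n}0.png",c["image"][:,:,::-1])
    print(n,[c[k] for k in("fx","fy","cx","cy","k1")]); print(np.round(c["cam_to_world"],3))
print(manip.get_ee_rot(),manip.get_time())
E
```

```text
scene [369.68869166899333, 369.68869166899333, 321.47162202442905, 201.9573885719717, -0.01255388407731456]
[[-0.233  0.61  -0.757  1.332]
 [ 0.972  0.134 -0.192  0.212]
 [-0.016 -0.781 -0.625  0.694]
 [ 0.     0.     0.     1.   ]]
top [408.11568953147054, 408.11568953147054, 316.04371317722877, 194.66359230869944, -0.04372437294591074]
[[-2.500e-02 -9.950e-01  9.900e-02  5.010e-01]
 [-1.000e+00  2.500e-02  4.000e-03  1.000e-03]
 [-7.000e-03 -9.800e-02 -9.950e-01  1.046e+00]
 [ 0.000e+00  0.000e+00  0.000e+00  1.000e+00]]
[-3.09412352e+00 -5.35619405e-01  3.31652461e-04] 0.1
```

View pics/top0.png

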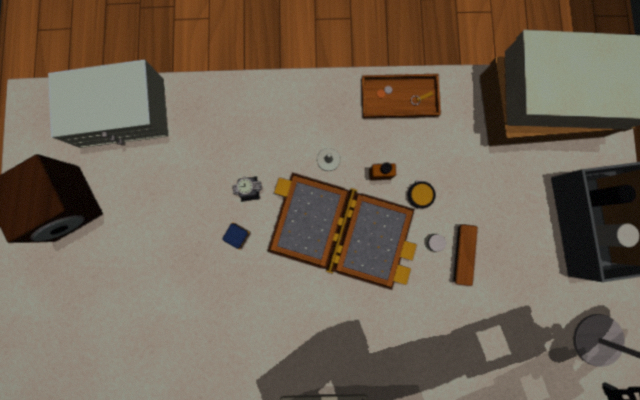

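View pics/scene0.png

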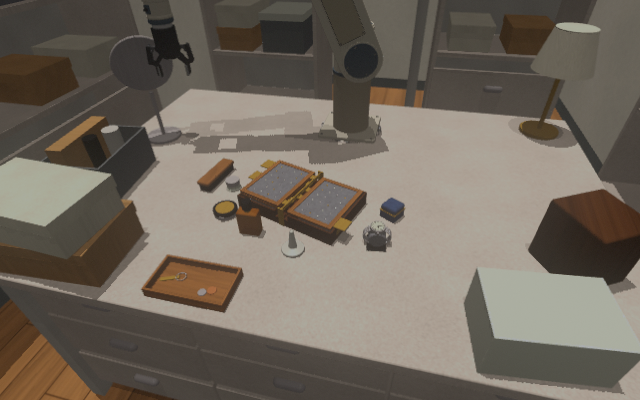

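The top view shows the case with its spine from about (353,190) to (332,270). Two tabs stand out on its right at (408,251) and (402,274), and the perfume, jar, brush and tin are around it. I'll enlarge the case.

Run:
```python
import cv2
i=cv2.imread("pics/top0.png")[160:300,260:460]
cv2.imwrite("pics/topc.png",cv2.resize(i,None,fx=4,fy=4,interpolation=cv2.INTER_CUBIC))
i=cv2.imread("pics/scene0.png")[145:255,190:390]
cv2.imwrite("pics/scenec.png",cv2.resize(i,None,fx=4,fy=4,interpolation=cv2.INTER_CUBIC))
```

```text
(no output)
```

View pics/topc.png

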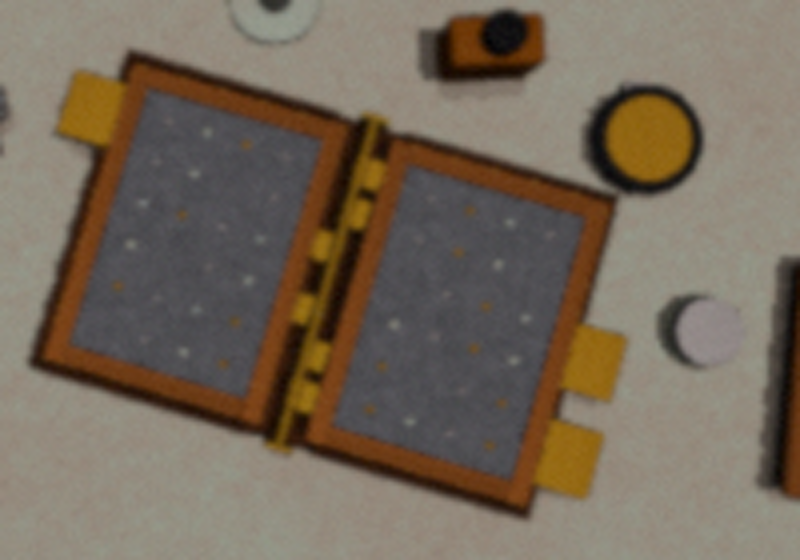

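View pics/scenec.png

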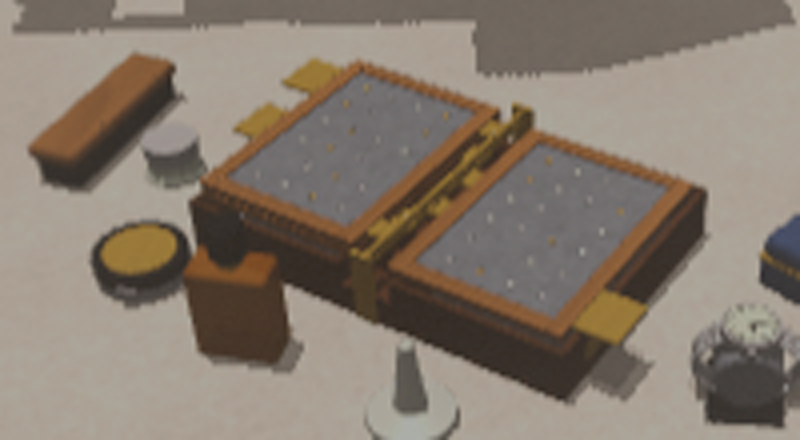

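The crops give these features:
- **Top panel tab:** outer corners at (603,433) and (586,498) in the top crop.
- **Under tab:** (626,337) and (610,400).
- **Turned tab:** (77,72) and (57,135).
- **Brackets:** (374,118) and (280,448).

The scene crop shows the same features. Next I'll fit the case pose and test IK along the planned arc.

```bash
cat > h.py <<'E'
import numpy as np
from scipy.spatial.transform import Rotation as R
D=np.deg2rad
def project(c,P):
    T=np.linalg.inv(c["cam_to_world"]); p=np.asarray(P)@T[:3,:3].T+T[:3,3]
    s=p[:,:2]/p[:,2:]; s=s*(1+c["k1"]*(s**2).sum(1,keepdims=True))
    return s*[c["fx"],c["fy"]]+[c["cx"],c["cy"]]
def world(pose,P):
    x,y,w=pose[:3]; return R.from_euler('z',w).apply(np.asarray(P))+[x,y,0]
def panel(th,x,r,n):  # n: offset along the face that is up at joint 0
    return [x,-r*np.cos(th)+n*np.sin(th),.0545+r*np.sin(th)+n*np.cos(th)]
def tool(pose,a,corner):
    """corner: the fingertips' spine-side edge (case frame); a: elevation of the tool. -> TCP pos, rotvec, world"""
    d=np.array([0,np.cos(a),-np.sin(a)]); u=np.array([0,np.sin(a),np.cos(a)])
    tcp=np.asarray(corner)-u*.011-d*.022
    best=[]
    for s in(1,-1):
        Y=np.array([s,0,0.]); M=np.c_[np.cross(Y,d),Y,d]
        best.append((R.from_euler('z',pose[2])*R.from_matrix(M)).as_rotvec())
    return world(pose,[tcp])[0],best
def path(th,a,s=.018,x=-.062,lead=0.):
    """fingertip corner for panel angle th; lead: extra push along the turn"""
    if a>th:
        e=np.array(panel(th,x,.186,-.0025+lead)); return e+s*np.array([0,np.cos(a),-np.sin(a)])
    return np.array(panel(th,x,.186-s,-.0025+lead))
E
python3 - <<'E'
from h import *
from rig import manip
from scipy.optimize import least_squares
ct,cs=manip.camera("top"),manip.camera("scene")
def pts(th): return [[.081,.186,.046],[.039,.186,.046],[.021,-.186,.046],[-.021,-.186,.046],
  panel(th,-.039,.186,0),panel(th,-.081,.186,0),[.104,0,.06],[-.104,0,.06]]
T=(np.array([[77,72],[57,135],[626,337],[610,400],[603,433],[586,498],[374,118],[280,448]])+.5)/4-.5+[260,160]
S=(np.array([[616,343],[648,312],[233,128],[262,103],[282,80],[312,58],[362,252],[523,108]])+.5)/4-.5+[190,145]
f=lambda p:np.r_[project(ct,world(p,pts(p[3])))-T,project(cs,world(p,pts(p[3])))-S].ravel()
r=least_squares(f,[.45,-.05,-.2,.1],loss='soft_l1'); print(r.x); print(np.round(f(r.x).reshape(-1,2),1))
np.save("pose.npy",r.x)
def ray(u,v,z,c=ct):
    from scipy.optimize import fsolve
    return fsolve(lambda q:project(c,[[q[0],q[1],z]])[0]-[u,v],[.5,0])
W=lambda q:R.from_euler('z',-r.x[2]).apply([q[0]-r.x[0],q[1]-r.x[1],0])[:2].round(3)
for n,u,v,z in(("jar",437,242,.032),("brushfar",467,226,.036),("brushnear",464,285,.036),("rbox",235,235,.044)): print(n,W(ray(u,v,z)))
q0=manip.get_joint_positions()
for a0 in(20,30,40,50):
  for k in(0,1):
    o=[]
    for th in range(0,181,30):
      a=D(a0+(90-a0)*min(1,th/150)); p,rv=tool(r.x,a,path(D(th),a)); q=manip.solve_ik(p,rv[k]); o.append(None if q is None else np.round(q,1).tolist())
    print(a0,k,o)
E
```

```text
[ 0.51237341 -0.05423351 -0.31670472  0.00363132]
[[-0.5 -0.9]
 [-0.5 -0.5]
 [ 0.8 -0.3]
 [ 0.2  0.6]
 [ 0.8 -0.2]
 [ 0.3  0.5]
 [ 0.6 -0.5]
 [-0.3  0. ]
 [ 0.6  0. ]
 [ 0.3 -1.6]
 [ 0.   0.2]
 [ 1.5 -0.1]
 [-0.3  0.5]
 [ 0.4 -0.1]
 [-0.3 -0.1]
 [-0.  -1.2]]
jar [ 0.04  -0.236]
brushfar [ 0.099 -0.296]
brushnear [-0.043 -0.326]
rbox [-0.087  0.246]
20 0 [[-1.0, 1.0, 1.8, 0.8, 1.5, -1.3], [-0.9, 0.7, 1.9, 0.8, 1.3, -1.1], [-0.7, 0.4, 2.0, 0.7, 1.2, -0.9], [-0.4, 0.2, 2.1, 0.6, 1.0, -0.5], [-0.1, 0.2, 2.0, 0.3, 0.9, 0.0], [0.2, 0.4, 2.0, -0.0, 0.8, 0.5], [0.2, 0.5, 2.0, -0.0, 0.6, 0.5]]
20 1 [[-1.0, 1.0, 1.8, 0.8, 1.5, 1.8], [-0.9, 0.7, 1.9, 0.8, 1.3, 2.0], [-0.7, 0.4, 2.0, 0.7, 1.2, 2.3], None, None, None, None]
30 0 [[-1.0, 0.9, 1.9, 0.8, 1.3, -1.3], [-0.9, 0.6, 2.0, 0.7, 1.2, -1.1], [-0.7, 0.4, 2.0, 0.7, 1.1, -0.8], [-0.4, 0.2, 2.1, 0.5, 1.0, -0.4], [-0.1, 0.2, 2.0, 0.3, 0.9, 0.1], [0.2, 0.4, 2.0, -0.0, 0.8, 0.5], [0.2, 0.5, 2.0, -0.0, 0.6, 0.5]]
30 1 [[-1.0, 0.9, 1.9, 0.8, 1.3, 1.9], [-0.9, 0.6, 2.0, 0.7, 1.2, 2.1], [-0.7, 0.4, 2.0, 0.7, 1.1, 2.4], None, None, None, None]
40 0 [[-0.9, 0.8, 1.9, 0.7, 1.2, -1.2], [-0.8, 0.5, 2.0, 0.7, 1.1, -1.0], [-0.6, 0.3, 2.0, 0.6, 1.1, -0.7], [-0.4, 0.2, 2.0, 0.4, 1.0, -0.3], [-0.1, 0.2, 2.0, 0.2, 0.9, 0.1], [0.2, 0.4, 2.0, -0.0, 0.8, 0.5], [0.2, 0.5, 2.0, -0.0, 0.6, 0.5]]
40 1 [[-0.9, 0.8, 1.9, 0.7, 1.2, 1.9], [-0.8, 0.5, 2.0, 0.7, 1.1, 2.2], [-0.6, 0.3, 2.0, 0.6, 1.1, 2.5], None, None, None, None]
50 0 [[-0.9, 0.7, 2.0, 0.7, 1.0, -1.1], [-0.8, 0.5, 2.0, 0.6, 1.0, -0.9], [-0.6, 0.3, 2.0, 0.5, 1.0, -0.6], [-0.3, 0.2, 2.0, 0.3, 0.9, -0.2], [-0.0, 0.2, 2.0, 0.2, 0.9, 0.2], [0.2, 0.4, 2.0, -0.0, 0.8, 0.5], [0.2, 0.5, 2.0, -0.0, 0.6, 0.5]]
50 1 [[-0.9, 0.7, 2.0, 0.7, 1.0, 2.0], [-0.8, 0.5, 2.0, 0.6, 1.0, 2.3], None, None, None, None, None]
```

Run:
```python
from h import *
from rig import manip
import cv2
pose=np.load("pose.npy"); a=D(40)
manip.command_gripper(0)
c=path(0,a,lead=-.007); d=np.array([0,np.cos(a),-np.sin(a)])
p,rv=tool(pose,a,c-.1*d); manip.move_to(p,rv[0])
f0=manip.get_contact_force()
p,rv=tool(pose,a,c); manip.servo_line(p,rv[0],rate=.08)
print(manip.get_time(),manip.get_width(),f0,manip.get_contact_force(),manip.get_position()-p)
i=manip.camera("scene")["image"][90:240,190:390,::-1]; cv2.imwrite("pics/s1.png",cv2.resize(i,None,fx=4,fy=4,interpolation=cv2.INTER_CUBIC))
```

```text
3.7417 0.00015481667988764478 [ 0.47832566  0.30540922 -0.06835081] [ 0.13573006  0.18475223 -0.21089363] [ 0.00012124 -0.00050253  0.00018813]
```

View pics/s1.png

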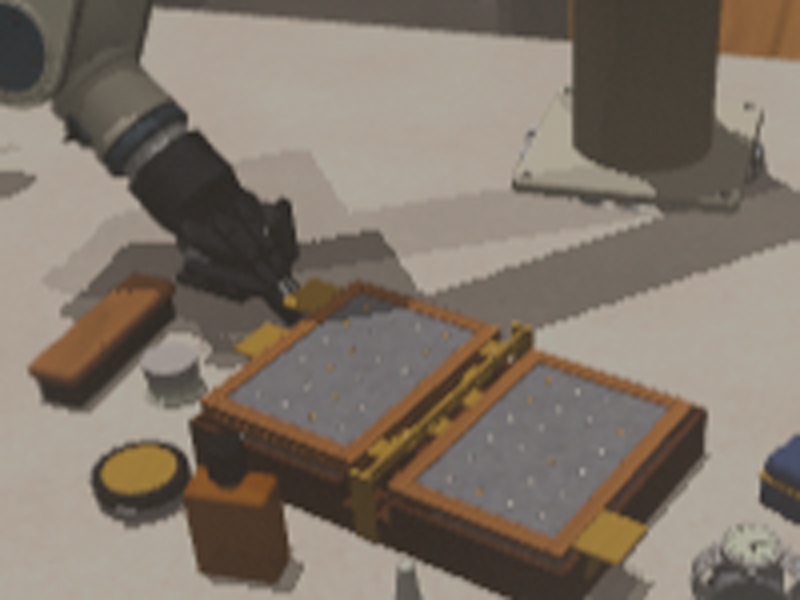

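The fingertips, at about (288,310), sit just under the tab's outer edge with no contact force. I'll lift part way, then check.

```bash
cat >> h.py <<'E'
def turn(manip,pose,degs,rate=.06,lead=.0015):
    for t in degs:
        a=D(40+50*min(1,max(0,t)/150)); p,rv=tool(pose,a,path(D(t),a,lead=lead))
        manip.servo_line(p,rv[0],rate=rate); f=manip.get_contact_force()
        print(t,round(manip.get_time(),2),np.round(R.from_euler('z',-pose[2]).apply(f),1))
        if np.linalg.norm(f)>30: print("STOP"); break
E
python3 - <<'E'
from h import *
from rig import manip
import cv2
turn(manip,np.load("pose.npy"),[0,5,12,20,30,40])
i=manip.camera("scene")["image"][90:240,190:390,::-1]; cv2.imwrite("pics/s2.png",cv2.resize(i,None,fx=4,fy=4,interpolation=cv2.INTER_CUBIC))
E
```

```text
0 4.08 [ 0.1 -0.1  0. ]
5 4.51 [ 0.7 -0.   0.3]
12 5.04 [ 0.  -0.2  0.8]
20 5.63 [-0.5 -0.8  1.1]
30 6.33 [-0.5 -0.3 -1.1]
40 7.03 [-0.4  0.1 -0.9]
```

View pics/s2.png

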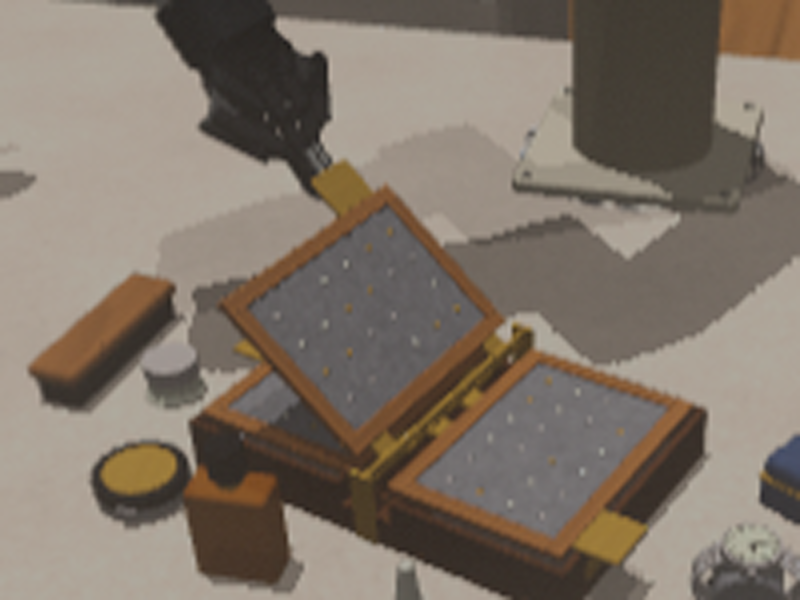

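Only the top panel has risen, to about 40°, with the fingertips behind its tab at (320,185). The under panel is still flat. I'll continue over the spine.

Run:
```python
from h import *
from rig import manip
import cv2
turn(manip,np.load("pose.npy"),list(range(50,161,10))+[166])
i=manip.camera("scene")["image"][90:240,230:430,::-1]; cv2.imwrite("pics/s3.png",cv2.resize(i,None,fx=4,fy=4,interpolation=cv2.INTER_CUBIC))
```

```text
50 7.78 [-0.5 -0.3  0.9]
60 8.47 [ 0.2 -0.1  0.5]
70 9.13 [ 0.6 -0.9 -0.4]
80 9.79 [-0.4 -0.3 -0.2]
90 10.45 [ 0.2 -0.3 -0.4]
100 11.1 [0.2 0.2 0.1]
110 11.75 [-0.5 -0.4 -0.3]
120 12.4 [-0.1 -0.   0.9]
130 13.05 [ 0.1  0.  -0.5]
140 13.69 [0.3 1.1 0.6]
150 14.33 [ 0.   0.3 -0.8]
160 14.97 [ 0.5 -0.6 -0.8]
166 15.42 [ 0.5 -1.  -0. ]
```

View pics/s3.png

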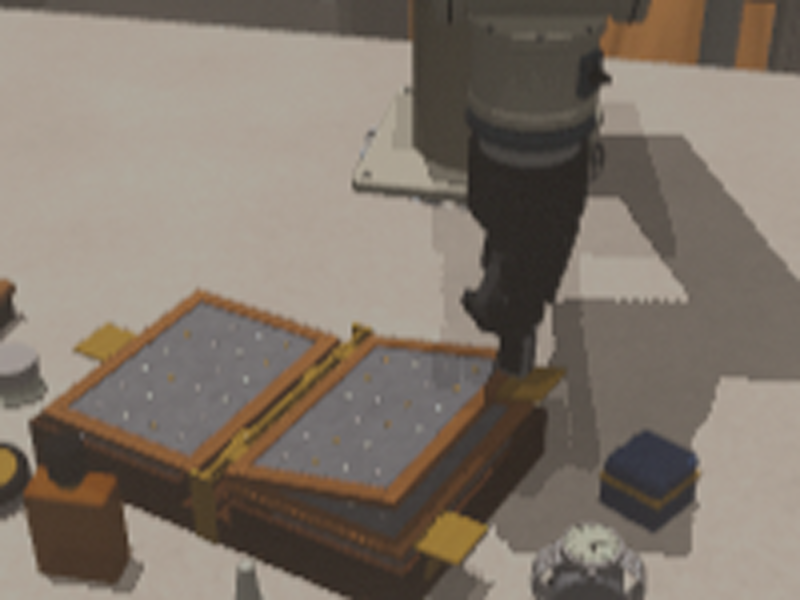

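The panel is over the spine and about 14° short of flat. The fingertips are pressing its tab at (518,375), and the right-hand pile is undisturbed. Now I'll press it flat, watching the force.

Run:
```python
from h import *
from rig import manip
import cv2
pose=np.load("pose.npy")
turn(manip,pose,[171,175,178],rate=.03,lead=.0)
p=manip.get_position()
for k in range(14):
    p[2]-=.001; manip.servo_line(p,rate=.02)
    f=np.mean([manip.get_contact_force()[2] for _ in range(5)]); print(k,round(f,1),round(manip.get_position()[2],4))
    if f>14: break
manip.hold(.3); print(manip.get_contact_force(),manip.get_time())
p=manip.get_position(); p[2]+=.15; manip.servo_line(p,rate=.1)
q=manip.get_joint_positions(); q=np.array(q); q[0]-=.9; q[1]-=.2; manip.set_joints(q)
i=manip.camera("scene")["image"][130:280,200:400,::-1]; cv2.imwrite("pics/s4.png",cv2.resize(i,None,fx=4,fy=4,interpolation=cv2.INTER_CUBIC))
i=manip.camera("top")["image"]; cv2.imwrite("pics/t4.png",i[160:300,220:420,::-1].repeat(4,0).repeat(4,1))
print(manip.get_time())
```

```text
171 16.06 [ 0.4 -0.3 -0.4]
175 16.6 [-0.3  0.1 -0.2]
178 17.04 [ 0.1 -0.1 -0.6]
0 0.2 0.0836
1 0.0 0.0826
2 -0.7 0.0815
3 1.0 0.0806
4 10.4 0.0803
5 20.4 0.0801
[-5.68100274 -1.80427019 20.36313632] 18.8417
22.3
```

View pics/s4.png

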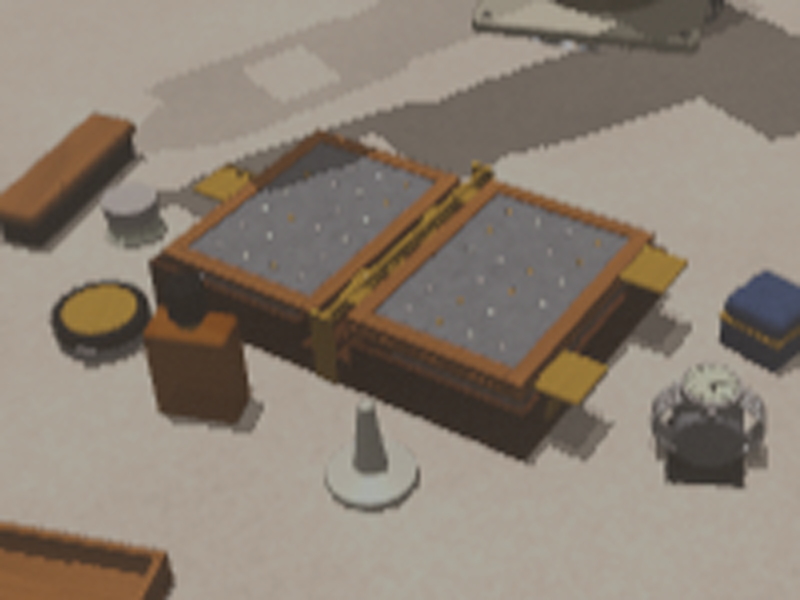

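View pics/t4.png

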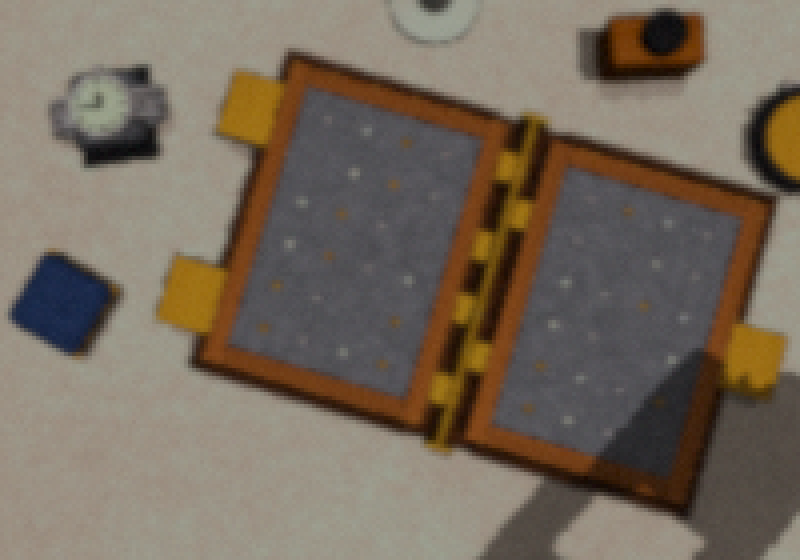

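The panel lies flat on the left-hand pile: its tab is at (190,293) in the top crop, and the press met a hard stop at 20 N. The under panel and the bystanders are in place and the arm is clear.

```bash
python3 -c "
from rig import manip
print(manip.sign_off())"
```

```text
the job is handed in; nothing more can be done
None
```

The top panel was turned over the spine with closed fingertips and pressed against its stop at about 20 N; it looks flat on the left-hand pile, with nothing else visibly moved, and the job was handed in at about 22 s.

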